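# Shut down the bench magnifier lamp

### The job

The conservator has finished with the magnifier lamp: press the raised, red-marked end of its rocker switch all the way down to switch it off, and with the fingertips push the hinged dust cover over from its outside until it lies fully shut on the lens, easing it down without a slam (either job first). Only push and press: do not pinch the cover, and keep the fingers off the lens glass and the cover's blue lining. Leave the amber bottle, the red-lidded jar and the thread reel standing where they are.

Things in the scene. Friction and masses are not known exactly. Their poses are not given: they have to be found in the camera images.
- lamp: White magnifier lamp, fixed and rigid. Origin on the table top (z = 0) right under the centre of its round head; z up; its x axis points from there to the cover's hinge and on to the gooseneck. Positions in the other entries are in this frame. The gooseneck, 18 mm thick and never above 165 mm, runs along +x to a round foot 170 mm across, centred at x = +300 mm.
- head_top (a point): Centre of the lamp head at the level of its flat top face, 172 mm above the table. The head is a ring 236 mm across, 40 mm thick, with the lens in its 130 mm opening.
- cover (a joint): Angle (rad) of the round grey dust cover: 0 = shut on the lens, pi/2 = upright, 2.1 = its stop, leaning back over the gooseneck; starts at 1.5 to 2.0. A disc 140 mm across, 6 mm thick. Outside face: up when shut, towards +x (the gooseneck) when upright. The hinge is stiff: the cover stays at any angle and moves under 1 to 2.5 N pushed 100 mm from the hinge.
- cover_hinge (a point): Middle of the cover's hinge axis, at lamp x = +78 mm, z = 177 mm; the axis is parallel to the lamp's y axis. The cover's centre is 78 mm and its free edge 148 mm from it; the outside face lies 4 mm off the plane through the axis.
- cover_tip (a point): Point on the outside face of the cover at its free edge, 148 mm from the hinge axis, on its middle line.
- cover_mid (a point): Centre of the cover's outside face, 78 mm from the hinge axis.
- cover_lining: Round blue lining, 130 mm across and 2 mm thick, on the inner face of the cover, which faces the lens when shut. Origin on the hinge axis at the middle. Not to be touched.
- lens: Round clear magnifying lens, 128 mm across, let into the middle of the head, its domed top level with the head's top face. Origin on its axis, 12.5 mm below that top. Not to be touched.
- switch (a joint): Angle (rad) of the black rocker switch on the head: 0 = on (as it starts, the red-marked end raised), 0.36 = off (that end pressed flat). It stays where it is left; about 4 N on the end turns it. Two halves form a shallow V: the raised one is towards the lamp's -x, its end 6 mm above the other half; when off it is level at z = 181 mm and the +x half stands up instead.
- switch_pivot (a point): Middle of the rocker, at lamp x = 0, y = +96 mm, z = 181 mm, on its turning axis (parallel to the lamp's y axis). The rocker is 33 mm long along x and 24 mm wide, on a black block 42 by 32 mm whose top is at z = 177 mm.
- switch_end (a point): Point on the face of the red-marked half of the rocker, 12 mm from the pivot towards its end, on its middle line.
- bottle: Amber glass bottle with black cap, 66 mm across, 164 mm tall, loose. Origin under its centre.
- jar: Clear jar with red lid, 72 mm across, 109 mm tall, loose. Origin under its centre.
- reel: Reel of black thread with white ends, 40 mm across, 55 mm tall, loose, standing. Origin under its centre.

How it is judged:
By the outcome, as a careful person would: the job done as asked, in the order asked, and still so for the second after the job is handed in, with the robot touching nothing.
It also fails if it takes over 42 s, if anything falls off the work surface, if the arm or the gripper's body presses on something with over 40 N, if the wrist force passes 120 N, or if a joint passes its speed limit or range.

### The arm

A 6-joint arm with a two-finger parallel gripper is mounted at the origin on the work surface. World frame = base frame: x ahead of the robot, y to its left, z up, the work surface at z = 0. Lengths are in m, angles in degrees, forces in N, time in s.
With the tool pointing down it reaches from about 0.375 to 0.9 m from the base axis. Payload 3.1 kg.
Tool frame: the origin (TCP) lies at the very end of the fingers, on their centre line; the grasp point (between the pads) lies 19 mm behind it; z points along the fingers, y is the line along which they close (so a half turn about z gives the same grasp; the last joint's range is limited). The gripper opens to 87 mm and grips with 3 to 60 N. Pads are 19 mm wide; open, the fingers measure 117 mm over their backs; the gripper's body (75 mm by 190 mm) begins 51 mm behind the grasp point.
Start: joints at [-73.768, 30.224, 82.088, -0, 67.689, -10.227], TCP at [0.278, -0.559, 0.223] pointing down, gripper open.
Joint ranges: [-176.69, 176.69], [-43.24, 126.21], [12.49, 139.97], [-82, 262], [0, 151.66], [-163.58, 163.58]. Speed limits (degrees/s): [159.86, 159.86, 180, 180, 180, 180].

### API

Orientations are given as a 3x3 rotation matrix whose columns are the frame's x, y, z axes.
In Python, from rig import readout, viewer, ticket gives the robot as it stands.
- The arm moves only by the tool send_rows, never from a script. Its argument "moves" is a list of rows, each a list of 6 numbers: the shift along the tool's x, y, z in units of 250 mm (1.0 is 250 mm), then the turn, a rotation vector about the tool's x, y, z in units of 90 degrees (1.0 is 90 degrees). A call has 1 to 12 rows; each row is the pose to reach, as a shift and turn from the pose commanded when the call began, along the tool's axes at that moment; what a row does not reach only later rows make up. A row lasts 1/10 s, in which the tool goes at most 50 mm and 8.59 degrees, less where a joint would pass 70% of its speed; a pose out of reach is approached as far as the arm can. A call with a number of a shift or a turn outside -1 to 1 is refused whole. A call with a gripper value outside its range is refused whole. "grip" is the opening, from 0 (shut) to 1 (fully open), set as the call begins (left out, the last holds). The fingers move at their own pace and stop on an object; the grip force is fixed at half the most. Time passes only in rows, so rows that repeat a pose let the fingers close. It gives the time, the measured TCP pose, the force, the opening and the grip force at its end, in the units of the state.
- readout.read_state(): the state, without advancing time (a new reading comes with each control period).
- viewer.capture(name): name is "side" or "top"; returns (picture, depth): 400x640x3 uint8, red, green, blue; 400x640 float32, m along the optical axis (not along the pixel's ray), 0 where there is no reading.
- viewer.camera_info(name): a dict with "fx", "fy", "cx", "cy" (pixels), "R" (3x3) and "t" (3): a world point X has camera coordinates R X + t. Camera axes: x right, y down, z forward; pixel columns grow to the right and rows downward; lengths in m; the calibration is good to about 2 mm. A picture is of the moment at which its call begins. camera_info takes no time and is no camera call.
- ticket.hand_in(): hands the job in; it is judged then, once.
The state is a dict: "time_s": time; "joint_positions": joint angles; "qvel": joint speeds; "tau": joint torques, N m; "position": TCP position; "tcp_rot": TCP orientation; "force": force on the tool from outside, world axes, zero at the start; "moment": the same for the moment, N m; "opening": opening from 0.0 (shut) to 1.0 (fully open); "grasp_force": force on a finger pad.
Only numpy, scipy, OpenCV 4.12 (cv2) and the standard library are available. Lean on these libraries where they do the work, as an engineer would, in place of code of your own. Each camera call takes 0.05 s, during which the arm holds its last target. There are 200 camera calls.

## Working session

There is one attempt and no reset: what is moved stays moved. The work goes in short steps, Python scripts to look and compute and a tool call to move; the robot and the scene stay as the last step left them, time stands still between calls to the robot, and variables do not carry over. Pictures are saved under pics/ and viewed, at most 10 in all, crops included, and the job is handed in when it is done.

Besides the shell and the picture viewer there is one more tool, called after ">>>" by a JSON object that holds its "api" and its "payload". send_rows: Moves the arm, as the interface text tells. Shifts and turns lie within -1 to 1; 1 stands for 250 mm of shift or 90 degrees of turn. Its arguments: {"type":"object","properties":{"moves":{"type":"array"},"grip":{"type":"number"}},"required":["moves"]}

```bash
ls; mkdir -p pics
python3 - <<'E'
from rig import readout, viewer
import cv2, numpy as np
s=readout.read_state(); print(s['time_s'],s['position'],s['tcp_rot'],s['force'],s['opening'])
for n in ('side','top'):
    p,d=viewer.capture(n); cv2.imwrite(f'pics/{n}0.png',p[:,:,::-1]); np.savez(f'pics/{n}0.npz',p=p,d=d)
    print(n,viewer.camera_info(n))
E
```

```text
pics
0.0 [ 0.27827276 -0.55879362  0.22155853] [[ 8.95255645e-01  4.45552385e-01 -6.34684690e-04]
 [ 4.45552674e-01 -8.95253191e-01  2.13048490e-03]
 [ 3.81039135e-04 -2.19011409e-03 -9.99997529e-01]] [ 0.29989263 -0.33795404  0.09463952] 0.9989960122909535
side {'fx': 376.4561359300023, 'fy': 376.4561359300023, 'cx': 320.2461348927769, 'cy': 194.19913483648912, 'R': array([[-0.84268725, -0.53832389, -0.00925113],
       [-0.35458357,  0.56782796, -0.74286062],
       [ 0.40515266, -0.62271888, -0.66938219]]), 't': array([0.47009191, 0.26200773, 0.67883902])}
top {'fx': 378.8193990331736, 'fy': 378.8193990331736, 'cx': 319.2511602300263, 'cy': 201.56713913554887, 'R': array([[ 0.00259848, -0.9999519 , -0.00945776],
       [-0.98900795, -0.00117157, -0.1478577 ],
       [ 0.14783951,  0.00973801, -0.98896342]]), 't': array([0.04984269, 0.55492395, 0.90449912])}
```

View pics/side0.png

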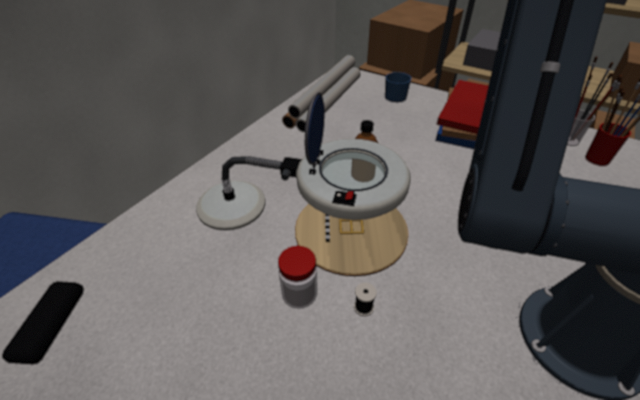

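View pics/top0.png

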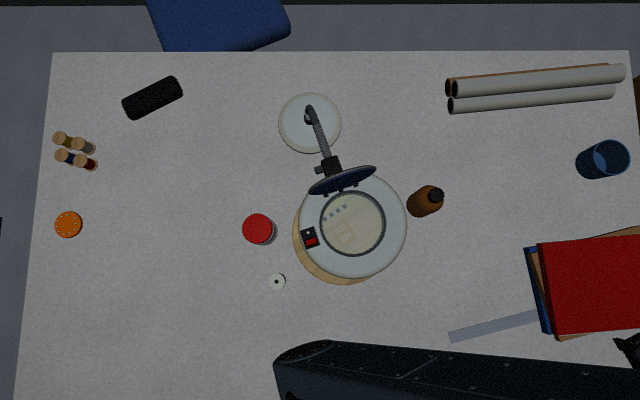

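The side view shows the lamp head near (353,178), the switch at (345,197), the upright cover at (315,130), the jar at (297,272), the reel at (365,300) and the bottle at (367,132). In the top view the head is at (352,224), the switch at (310,237), the foot at (310,122), the cover at (342,180), the bottle at (425,200), the jar at (258,228) and the reel at (277,281).

```bash
cat > h.py <<'E'
import numpy as np, cv2
from rig import viewer
def cloud(n,d):
    c=viewer.camera_info(n); v,u=np.mgrid[:400,:640]
    P=np.stack([(u-c['cx'])/c['fx']*d,(v-c['cy'])/c['fy']*d,d],-1)
    return (P-c['t'])@c['R']
def ray(n,u,v):
    c=viewer.camera_info(n); r=c['R'].T@np.array([(u-c['cx'])/c['fx'],(v-c['cy'])/c['fy'],1]); return -c['R'].T@c['t'],r/np.linalg.norm(r)
def plane(n,u,v,z):
    o,r=ray(n,u,v); return o+r*(z-o[2])/r[2]
def two(a,b):
    (o1,r1),(o2,r2)=ray('top',*a),ray('side',*b)
    s=np.linalg.lstsq(np.c_[r1,-r2],o2-o1,rcond=None)[0]
    p,q=o1+s[0]*r1,o2+s[1]*r2; return (p+q)/2,np.linalg.norm(p-q)
E
python3 - <<'E'
from h import *
D={n:np.load(f'pics/{n}0.npz') for n in('top','side')}
from scipy.optimize import least_squares
def circ(q): 
    r=least_squares(lambda p:np.hypot(*(q-p[:2]).T)-p[2],[*q.mean(0),.1],loss='soft_l1',f_scale=.003).x; return r
red={}
for n in D:
    p,d=D[n]['p'],D[n]['d']; W=cloud(n,d); ok=d>0
    roi=np.hypot(W[...,0]-.53,W[...,1]+.03)<.6
    hsv=cv2.cvtColor(p,cv2.COLOR_RGB2HSV); z=W[...,2]
    white=(hsv[...,1]<70)&(hsv[...,2]>90)&ok
    m=(white&(z>.14)&(z<.19)).astype(np.uint8)
    k,l,st,ce=cv2.connectedComponentsWithStats(m); i=1+st[1:,4].argmax(); m=l==i
    print(n,'head px',st[i],'ztop',np.percentile(z[m],[10,50,90]))
    c=max(cv2.findContours(m.astype(np.uint8),cv2.RETR_EXTERNAL,cv2.CHAIN_APPROX_NONE)[0],key=len)[:,0]
    # outer outline at mid height of torus edge .152
    q=np.array([plane(n,u,v,.152)[:2] for u,v in c]); hull=cv2.convexHull(q.astype(np.float32))[:,0]
    print(' outline',circ(hull))
    f=(white&(z>.008)&(z<.06)&(W[...,0]>.6)&(np.abs(W[...,1])<.3))
    k,l,st,ce=cv2.connectedComponentsWithStats(f.astype(np.uint8)); i=1+st[1:,4].argmax()
    print(' foot px',st[i],W[l==i].mean(0)); 
    c=max(cv2.findContours((l==i).astype(np.uint8),cv2.RETR_EXTERNAL,cv2.CHAIN_APPROX_NONE)[0],key=len)[:,0]
    q=np.array([plane(n,u,v,.012)[:2] for u,v in c]);print(' foot circ',circ(cv2.convexHull(q.astype(np.float32))[:,0]))
    r=((hsv[...,0]<8)|(hsv[...,0]>172))&(hsv[...,1]>150)&(hsv[...,2]>60)&ok
    k,l,st,ce=cv2.connectedComponentsWithStats(r.astype(np.uint8))
    for i in range(1,k):
        if st[i,4]>15: print(' red',ce[i].round(1),st[i,4],W[l==i].mean(0).round(4))
    b=(hsv[...,0]>95)&(hsv[...,0]<130)&(hsv[...,1]>80)&(z>.185)&(z<.36)&(W[...,0]>.4)&ok&(abs(W[...,1])<.2)
    k,l,st,ce=cv2.connectedComponentsWithStats(b.astype(np.uint8))
    for i in range(1,k):
        if st[i,4]>40:
            Q=W[l==i]; cc=Q.mean(0); U,S,V=np.linalg.svd(Q-cc,full_matrices=False); print(' blue',ce[i].round(1),st[i],cc.round(4),'nrm',V[2].round(3),'zmax',Q[:,2].max(),'at',Q[Q[:,2].argmax()])
    am=(hsv[...,0]>3)&(hsv[...,0]<20)&(hsv[...,1]>120)&ok&(z>.02)&(z<.2)&(W[...,0]>.4)
    k,l,st,ce=cv2.connectedComponentsWithStats(am.astype(np.uint8))
    for i in range(1,k):
        if st[i,4]>40: print(' amber',ce[i].round(1),st[i,4],W[l==i].mean(0).round(3))
print('reel',plane('top',277,281,.055),two((277,281),(365,293)))
E
```

```text
top head px [ 298  175  109  103 4378] ztop [0.16933651 0.17194111 0.17389926]
 outline [ 0.49199754 -0.02262929  0.11786997]
 foot px [ 278   93   64   60 2520] [0.77004063 0.07945893 0.02386619]
 foot circ [0.77324482 0.07708975 0.0837142 ]
 red [256.7 228.2] 687 [0.4828 0.1937 0.109 ]
 red [594.2 283.3] 8420 [ 0.36   -0.5846  0.0786]
 red [310.4 241.1] 52 [0.4501 0.0677 0.1845]
 blue [341.9 181. ] [310 168  65  27 681] [0.5604 0.0056 0.267 ] nrm [-0.944 -0.328  0.018] zmax 0.32335087900201526 at [ 0.5654938  -0.00246353  0.32335088]
 amber [521.5  71.7] 238 [ 0.898 -0.477  0.043]
 amber [422.8 202.2] 600 [ 0.544 -0.19   0.102]
 amber [622.9 232.2] 215 [ 0.479 -0.683  0.054]
 amber [534.  258.8] 120 [ 0.415 -0.467  0.049]
side head px [ 297  139  114   72 3498] ztop [0.16902048 0.17337659 0.17475599]
 outline [ 0.49760261 -0.03908995  0.12106657]
 foot px [ 196  181   70   47 2320] [0.75781248 0.09017098 0.02541335]
 foot circ [0.77473556 0.0746294  0.0844847 ]
 red [465.5 103.4] 1538 [ 0.408  -0.6051  0.0777]
 red [601.  126.6] 21 [ 0.0373 -0.7221  0.052 ]
 red [626.1 135. ] 25 [-0.0074 -0.61    0.0993]
 red [348.9 194.9] 52 [0.4509 0.0657 0.186 ]
 red [296.8 261. ] 895 [0.4819 0.1954 0.1103]
 blue [315.1 128.6] [308  95  16  67 720] [0.5563 0.0156 0.2667] nrm [-0.946 -0.323  0.014] zmax 0.32238491089737187 at [0.56231712 0.00526435 0.32238491]
 amber [447.5 130. ] 91 [ 0.413 -0.468  0.051]
 amber [366.5 135.6] 101 [ 0.547 -0.197  0.136]
reel [0.36083172 0.15119696 0.055     ] (array([0.36113061, 0.15200707, 0.05018178]), np.float64(0.0012570424776671366))
```

>>> {"api": "send_rows", "payload": {"moves": [[0,0,-0.1,0,0,0.02],[0,0,-0.3,0,0,0.05],[0,0,-0.5,0,0,0.081],[0.05,-0.03,-0.68,0,0,0.081],[0.2,-0.13,-0.72,0,0,0.081],[0.35,-0.24,-0.72,0,0,0.081],[0.5,-0.34,-0.72,0,0,0.081],[0.65,-0.44,-0.72,0,0,0.081],[0.8,-0.54,-0.72,0,0,0.081],[0.92,-0.62,-0.72,0,0,0.081],[1.0,-0.68,-0.72,0,0,0.081],[1.0,-0.68,-0.72,0,0,0.081]], "grip": 0}}

```text
time_s: 1.3
position: [0.4274, -0.2927, 0.4024]
tcp_rot: [[0.943, 0.333, -0.0], [0.333, -0.943, 0.002], [0.0, -0.002, -1.0]]
force: [-0.3, -0.5, 0.4]
opening: 0.03
grasp_force: 0.0
```

```bash
cat > st.py <<'E'
import numpy as np
from rig import readout
s=readout.read_state(); p=s['position']; a=np.radians(19.2)
d=p-np.array([.492,-.0226,0]); c,q=np.cos(a),np.sin(a)
L=np.array([c*d[0]+q*d[1],-q*d[0]+c*d[1],d[2]])
R=s['tcp_rot']; print('t',s['time_s'],'lamp mm',(L*1e3).round(1),'yaw',np.degrees(np.arctan2(R[1,0],R[0,0])).round(2),'tilt',R[2].round(4),'F',np.round(s['force'],2),'open',s['opening'],'q',np.round(s['joint_positions'],1))
E
python3 st.py
```

```text
t 1.3 lamp mm [-149.9 -233.8  402.4] yaw 19.43 tilt [ 4.0e-04 -1.7e-03 -1.0e+00] F [-0.27 -0.46  0.39] open 0.030288579963717695 q [-46.8  12.1  81.9   0.1  86.1  23.8]
```

>>> {"api": "send_rows", "payload": {"moves": [[0.05,-0.05,0,0,0,0],[0.18,-0.17,0,0,0,0],[0.32,-0.3,0,0,0,0],[0.46,-0.43,0,0,0,0],[0.6,-0.56,0,0,0,0],[0.74,-0.69,0,0,0,0],[0.88,-0.82,0,0,0,0],[0.97,-0.91,0,0,0,0],[1.0,-0.935,0,0,0,0],[1.0,-0.935,0,0,0,0]]}}

```text
time_s: 2.3
position: [0.5863, 0.007, 0.4018]
tcp_rot: [[0.944, 0.33, -0.001], [0.33, -0.944, -0.001], [-0.001, 0.0, -1.0]]
force: [0.2, 0.4, 0.7]
opening: 0.006
grasp_force: 0.0
```

```bash
python3 st.py
```

```text
t 2.3 lamp mm [ 98.8  -3.1 401.8] yaw 19.25 tilt [-1.3e-03  2.0e-04 -1.0e+00] F [0.21 0.39 0.69] open 0.005783782417607696 q [-10.2  18.6  72.9  -0.   88.6  60.5]
```

>>> {"api": "send_rows", "payload": {"moves": [[0.08,-0.012,0,0,0,0],[0.08,-0.012,0.03,0,0,0],[0.08,-0.012,0.12,0,0,0],[0.08,-0.012,0.24,0,0,0],[0.08,-0.012,0.36,0,0,0],[0.08,-0.012,0.45,0,0,0],[0.08,-0.012,0.49,0,0,0],[0.08,-0.012,0.49,0,0,0]]}}

```text
time_s: 3.1
position: [0.6023, 0.015, 0.2784]
tcp_rot: [[0.945, 0.327, -0.004], [0.327, -0.945, 0.0], [-0.004, -0.001, -1.0]]
force: [-0.2, -0.3, 0.2]
opening: 0.008
grasp_force: 0.0
```

```bash
python3 st.py
python3 - <<'E'
from rig import viewer
import cv2, numpy as np
P=[]
for n,(u,v) in (('side',(210,20)),('top',(220,80))):
    p,d=viewer.capture(n); P.append(cv2.resize(p[v:v+220,u:u+220,::-1],(400,400)))
cv2.imwrite('pics/c1.png',np.hstack(P))
E
```

```text
t 3.1 lamp mm [116.5  -0.8 278.4] yaw 19.07 tilt [-0.0039 -0.0014 -1.    ] F [-0.16 -0.35  0.18] open 0.00782983745761143 q [-9.2 25.3 81.4 -0.  73.5 61.8]
```

View pics/c1.png

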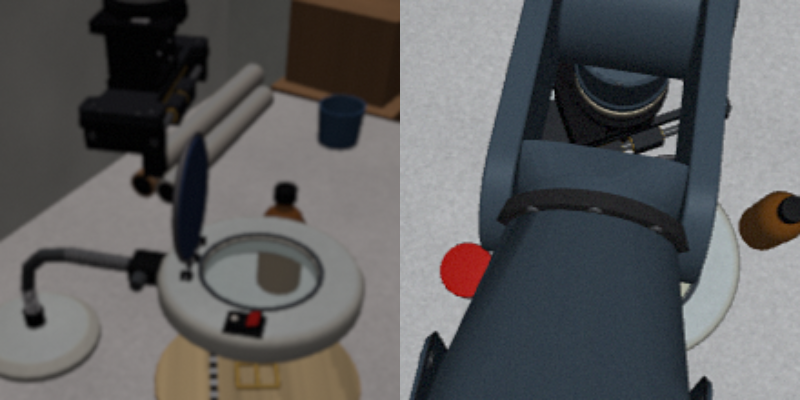

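The left half of the picture shows the fingers at (155,170), behind the grey cover at (190,200), with the gripper body above the cover's top edge. I'll work out an arc that keeps the fingertip edge on the outside face.

```bash
cat > arc.py <<'E'
import numpy as np,sys
def tcp(th,r=100): return np.array([78-r*np.cos(th)+4*np.sin(th)+9.5, 177+r*np.sin(th)+4*np.cos(th)])
def rows(ths,p0):
    return [[round(float((t[0]-p0[0])/250),3),0,round(float(-(t[1]-p0[1])/250),3)] for t in map(tcp,ths)]
E
python3 - <<'E'
from arc import *
p0=(116.5,278.4)
print(rows(np.r_[1.62,1.58,1.54,1.5,1.46,1.42,1.38,1.34,1.3],p0))
for a in (1.3,0.82,0.38): print(a,rows(a-np.arange(1,13)*.04,tcp(a)))
E
```

```text
[[-0.08, 0, 0.007], [-0.096, 0, 0.006], [-0.112, 0, 0.005], [-0.128, 0, 0.005], [-0.144, 0, 0.006], [-0.16, 0, 0.008], [-0.176, 0, 0.01], [-0.192, 0, 0.013], [-0.208, 0, 0.016]]
1.3 [[-0.016, 0, 0.004], [-0.031, 0, 0.009], [-0.046, 0, 0.014], [-0.061, 0, 0.02], [-0.076, 0, 0.026], [-0.09, 0, 0.033], [-0.104, 0, 0.04], [-0.118, 0, 0.049], [-0.131, 0, 0.057], [-0.145, 0, 0.066], [-0.157, 0, 0.076], [-0.17, 0, 0.086]]
0.82 [[-0.012, 0, 0.011], [-0.023, 0, 0.022], [-0.034, 0, 0.033], [-0.045, 0, 0.045], [-0.055, 0, 0.058], [-0.065, 0, 0.071], [-0.074, 0, 0.084], [-0.082, 0, 0.098], [-0.09, 0, 0.111], [-0.098, 0, 0.126], [-0.104, 0, 0.14], [-0.111, 0, 0.155]]
0.38 [[-0.006, 0, 0.015], [-0.012, 0, 0.03], [-0.017, 0, 0.045], [-0.021, 0, 0.06], [-0.025, 0, 0.076], [-0.028, 0, 0.092], [-0.031, 0, 0.107], [-0.033, 0, 0.123], [-0.034, 0, 0.139], [-0.035, 0, 0.155], [-0.035, 0, 0.171], [-0.034, 0, 0.187]]
```

>>> {"api": "send_rows", "payload": {"moves": [[-0.03,0,0.005,0,0,0],[-0.06,0,0.006,0,0,0],[-0.08,0,0.006,0,0,0],[-0.096,0,0.006,0,0,0],[-0.112,0,0.006,0,0,0],[-0.128,0,0.006,0,0,0],[-0.144,0,0.006,0,0,0],[-0.16,0,0.008,0,0,0],[-0.176,0,0.01,0,0,0],[-0.192,0,0.013,0,0,0],[-0.208,0,0.016,0,0,0]]}}

```text
time_s: 4.3
position: [0.5544, -0.0009, 0.276]
tcp_rot: [[0.945, 0.328, -0.0], [0.328, -0.945, -0.0], [-0.0, 0.0, -1.0]]
force: [0.7, -0.0, 1.1]
opening: 0.001
grasp_force: 0.5
```

```bash
python3 st.py
```

```text
t 4.3 lamp mm [ 6.61e+01 -1.00e-01  2.76e+02] yaw 19.17 tilt [-1.e-04  1.e-04 -1.e+00] F [ 0.72 -0.04  1.09] open 0.0005065578646661296 q [-11.6  21.3  88.6  -0.   70.1  59.2]
```

>>> {"api": "send_rows", "payload": {"moves": [[-0.016,0,0.004,0,0,0],[-0.031,0,0.009,0,0,0],[-0.046,0,0.014,0,0,0],[-0.061,0,0.02,0,0,0],[-0.076,0,0.026,0,0,0],[-0.09,0,0.033,0,0,0],[-0.104,0,0.04,0,0,0],[-0.118,0,0.049,0,0,0],[-0.131,0,0.057,0,0,0],[-0.145,0,0.066,0,0,0],[-0.157,0,0.076,0,0,0],[-0.17,0,0.086,0,0,0]]}}

```text
time_s: 5.5
position: [0.5143, -0.0147, 0.2543]
tcp_rot: [[0.945, 0.328, -0.0], [0.328, -0.945, 0.0], [-0.0, -0.0, -1.0]]
force: [0.4, -0.7, 0.2]
opening: 0.008
grasp_force: 0.4
```

```bash
python3 st.py
python3 - <<'E'
from rig import viewer
import cv2, numpy as np
p,d=viewer.capture('side'); cv2.imwrite('pics/c2.png',cv2.resize(p[20:240,200:440,::-1],(480,440)))
E
```

```text
t 5.5 lamp mm [2.360e+01 1.000e-01 2.543e+02] yaw 19.17 tilt [-2.e-04 -1.e-04 -1.e+00] F [ 0.38 -0.69  0.22] open 0.007769637850986247 q [-14.1  19.4  95.6   0.   65.   56.7]
```

View pics/c2.png

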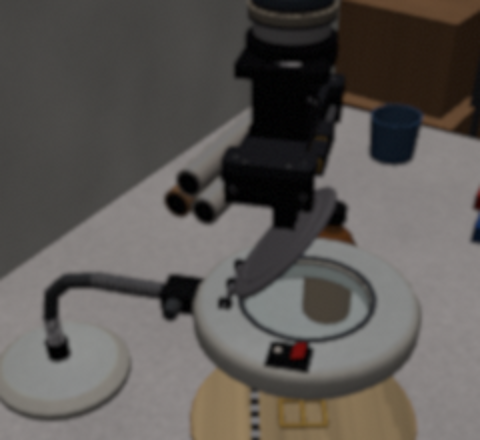

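The cover is half closed, with the fingertips at (290,225) on its outside face. I'll keep easing it down.

>>> {"api": "send_rows", "payload": {"moves": [[-0.012,0,0.011,0,0,0],[-0.023,0,0.022,0,0,0],[-0.034,0,0.033,0,0,0],[-0.045,0,0.045,0,0,0],[-0.055,0,0.058,0,0,0],[-0.065,0,0.071,0,0,0],[-0.074,0,0.084,0,0,0],[-0.082,0,0.098,0,0,0],[-0.09,0,0.111,0,0,0],[-0.098,0,0.126,0,0,0],[-0.104,0,0.14,0,0,0],[-0.111,0,0.155,0,0,0]]}}

```text
time_s: 6.75
position: [0.4882, -0.0238, 0.2155]
tcp_rot: [[0.945, 0.328, -0.0], [0.328, -0.945, 0.0], [-0.0, -0.0, -1.0]]
force: [0.8, 0.4, -0.0]
opening: 0.009
grasp_force: 0.3
```

>>> {"api": "send_rows", "payload": {"moves": [[-0.005,0,0.012,0,0,0],[-0.009,0,0.024,0,0,0],[-0.013,0,0.036,0,0,0],[-0.017,0,0.048,0,0,0],[-0.02,0,0.058,0,0,0],[-0.022,0,0.068,0,0,0],[-0.024,0,0.078,0,0,0],[-0.026,0,0.086,0,0,0],[-0.028,0,0.094,0,0,0],[-0.03,0,0.1,0,0,0],[-0.03,0,0.106,0,0,0],[-0.03,0,0.11,0,0,0]]}}

```text
time_s: 7.95
position: [0.4812, -0.0263, 0.1882]
tcp_rot: [[0.945, 0.328, -0.0], [0.328, -0.945, -0.0], [-0.0, 0.0, -1.0]]
force: [0.4, -0.3, 0.4]
opening: 0.004
grasp_force: 0.3
```

```bash
python3 st.py
```

```text
t 7.95 lamp mm [-11.4   0.  188.2] yaw 19.17 tilt [-3.e-04  1.e-04 -1.e+00] F [ 0.39 -0.35  0.42] open 0.0037912469463360523 q [-16.4  22.2 104.3  -0.   53.5  54.4]
```

>>> {"api": "send_rows", "payload": {"moves": [[0,0,0.004,0,0,0],[0,0,0.008,0,0,0],[0,0,0.011,0,0,0],[0,0,0.014,0,0,0],[0,0,0.017,0,0,0],[0,0,0.02,0,0,0],[0,0,0.023,0,0,0],[0,0,0.025,0,0,0],[0,0,0.027,0,0,0],[0,0,0.028,0,0,0],[0,0,0.028,0,0,0]]}}

```text
time_s: 9.05
position: [0.4813, -0.0262, 0.1814]
tcp_rot: [[0.945, 0.328, 0.0], [0.328, -0.945, 0.0], [0.0, 0.0, -1.0]]
force: [-0.2, -0.1, 1.5]
opening: 0.005
grasp_force: 0.9
```

```bash
python3 st.py
```

```text
t 9.05 lamp mm [-1.130e+01  1.000e-01  1.814e+02] yaw 19.17 tilt [ 0.  0. -1.] F [-0.22 -0.13  1.55] open 0.00490011497197181 q [-16.4  22.8 104.7   0.   52.4  54.4]
```

>>> {"api": "send_rows", "payload": {"moves": [[0,0,0.001,0,0,0],[0,0,0.002,0,0,0],[0,0,0.003,0,0,0],[0,0,0.004,0,0,0],[0,0,0.004,0,0,0]]}}

```text
time_s: 9.55
position: [0.4813, -0.0262, 0.1813]
tcp_rot: [[0.945, 0.328, 0.0], [0.328, -0.945, -0.0], [0.0, 0.0, -1.0]]
force: [-2.6, -0.7, 9.0]
opening: 0.006
grasp_force: 4.6
```

>>> {"api": "send_rows", "payload": {"moves": [[0,0,0.001,0,0,0],[0,0,0.002,0,0,0],[0,0,0.003,0,0,0],[0,0,0.004,0,0,0],[0,0,0.004,0,0,0]]}}

```text
time_s: 10.05
position: [0.4813, -0.0262, 0.1812]
tcp_rot: [[0.944, 0.329, 0.001], [0.329, -0.944, -0.0], [0.001, 0.001, -1.0]]
force: [-3.6, 0.0, 16.3]
opening: 0.005
grasp_force: 8.0
```

>>> {"api": "send_rows", "payload": {"moves": [[0,0,-0.01,0,0,0],[0,0,-0.04,0,0,0],[0,0,-0.1,0,0,0],[0,0,-0.14,0,0,0],[0,-0.08,-0.14,0,0,0],[-0.007,-0.18,-0.14,0,0,0],[-0.007,-0.28,-0.14,0,0,0],[-0.007,-0.36,-0.14,0,0,0],[-0.007,-0.388,-0.14,0,0,0],[-0.007,-0.388,-0.14,0,0,0],[-0.007,-0.388,-0.1,0,0,0],[-0.007,-0.388,-0.07,0,0,0]]}}

```text
time_s: 11.25
position: [0.4483, 0.064, 0.1961]
tcp_rot: [[0.945, 0.328, 0.0], [0.328, -0.945, -0.0], [0.0, 0.0, -1.0]]
force: [-0.7, 0.5, -0.3]
opening: 0.007
grasp_force: 0.0
```

```bash
python3 st.py
python3 - <<'E'
from rig import viewer
import cv2, numpy as np
P=[]
for n,(u,v) in (('side',(270,100)),('top',(260,160))):
    p,d=viewer.capture(n); P.append(cv2.resize(p[v:v+140,u:u+150,::-1],(400,373)))
cv2.imwrite('pics/c3.png',np.hstack(P))
E
```

```text
t 11.25 lamp mm [-12.8  96.2 196.1] yaw 19.12 tilt [ 2.e-04  4.e-04 -1.e+00] F [-0.74  0.49 -0.3 ] open 0.006772828620504972 q [ -6.   19.4 107.7  -0.   52.9  64.8]
```

View pics/c3.png

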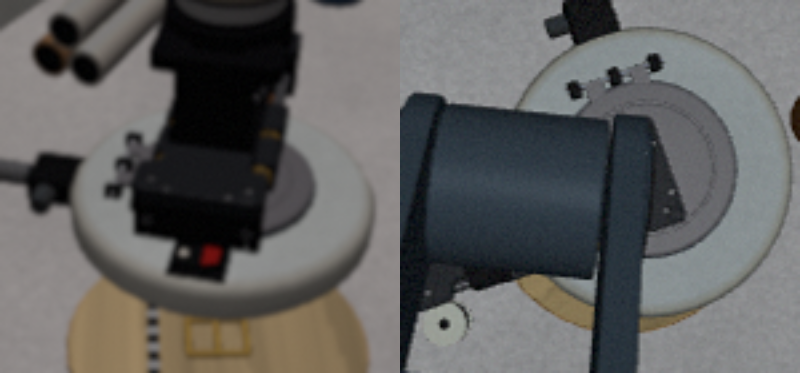

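The cover lies flat on the lens. The gripper is over the switch, whose red end shows at (210,255) in the left half. Next I'll press it down.

>>> {"api": "send_rows", "payload": {"moves": [[0,0,0.01,0,0,0],[0,0,0.02,0,0,0],[0,0,0.028,0,0,0],[0,0,0.034,0,0,0],[0,0,0.04,0,0,0],[0,0,0.046,0,0,0],[0,0,0.052,0,0,0],[0,0,0.056,0,0,0],[0,0,0.06,0,0,0],[0,0,0.06,0,0,0]]}}

```text
time_s: 12.35
position: [0.4477, 0.0649, 0.1817]
tcp_rot: [[0.945, 0.328, -0.0], [0.328, -0.945, 0.0], [-0.0, -0.0, -1.0]]
force: [-0.9, -0.8, 0.9]
opening: -0.001
grasp_force: 0.6
```

>>> {"api": "send_rows", "payload": {"moves": [[0,0,0.002,0,0,0],[0,0,0.004,0,0,0],[0,0,0.004,0,0,0]]}}

```text
time_s: 12.65
position: [0.4478, 0.0649, 0.1813]
tcp_rot: [[0.945, 0.328, 0.0], [0.328, -0.945, 0.0], [0.0, 0.0, -1.0]]
force: [-3.9, -0.0, 6.8]
opening: 0.003
grasp_force: 3.7
```

```bash
python3 st.py
```

```text
t 12.65 lamp mm [-12.9  97.2 181.3] yaw 19.17 tilt [ 3.e-04  0.e+00 -1.e+00] F [-3.94 -0.02  6.81] open 0.002502397592633754 q [ -6.   20.8 108.7   0.   50.5  64.9]
```

>>> {"api": "send_rows", "payload": {"moves": [[0,0,0.002,0,0,0],[0,0,0.004,0,0,0],[0,0,0.004,0,0,0]]}}

```text
time_s: 12.95
position: [0.4479, 0.0649, 0.1812]
tcp_rot: [[0.944, 0.329, 0.001], [0.329, -0.944, -0.0], [0.001, 0.0, -1.0]]
force: [-4.6, -0.9, 14.9]
opening: 0.005
grasp_force: 7.6
```

>>> {"api": "send_rows", "payload": {"moves": [[0,0,-0.01,0,0,0],[0,0,-0.05,0,0,0],[0,0,-0.15,0,0,0],[0,0,-0.3,0,0,0],[0,0,-0.5,0,0,0],[0,0.1,-0.68,0,0,0],[0,0.3,-0.8,0,0,0],[0,0.5,-0.8,0,0,0],[0,0.7,-0.8,0,0,0],[0,0.9,-0.8,0,0,0],[0,1.0,-0.8,0,0,0],[0,1.0,-0.8,0,0,0]]}}

```text
time_s: 14.15
position: [0.5314, -0.176, 0.3793]
tcp_rot: [[0.946, 0.324, 0.001], [0.324, -0.946, -0.002], [0.001, 0.002, -1.0]]
force: [-0.5, 1.1, 0.2]
opening: 0.003
grasp_force: 0.0
```

>>> {"api": "send_rows", "payload": {"moves": [[0,0.1,0,0,0,0],[0,0.3,0,0,0,0],[0,0.5,0,0,0,0],[0,0.6,0,0,0,0],[0,0.6,0,0,0,0]]}}

```text
time_s: 14.65
position: [0.5798, -0.3158, 0.3787]
tcp_rot: [[0.945, 0.326, -0.0], [0.326, -0.945, -0.0], [-0.0, 0.0, -1.0]]
force: [-0.3, 0.5, -0.7]
opening: 0.006
grasp_force: 0.0
```

```bash
python3 st.py
python3 - <<'E'
from h import *
P=[];hv=[]
for n,(u,v) in (('side',(250,90)),('top',(250,140))):
    p,d=viewer.capture(n); P.append(cv2.resize(p[v:v+190,u:u+190,::-1],(400,400)))
    W=cloud(n,d); l=(W-[.492,-.0226,0]); 
    x=l[...,0]*.9444+l[...,1]*.3289; y=-l[...,0]*.3289+l[...,1]*.9444; z=W[...,2]
    print(n,[(k,np.round(np.median(z[(abs(x-k)<8)&(abs(y)<30)&(d>0)]),4)) for k in(-55,-30,0,30,60)],
     'switch',[(k,np.round(np.median(z[(abs(x-k)<3)&(abs(y-96)<8)&(d>0)]),4)) for k in(-13,-6,0,6,13)])
cv2.imwrite('pics/c4.png',np.hstack(P))
E
```

```text
t 14.65 lamp mm [ -13.5 -305.7  378.7] yaw 19.01 tilt [-1.e-04  2.e-04 -1.e+00] F [-0.32  0.47 -0.72] open 0.006398349694557632 q [-38.2  26.2  64.2  -0.   89.5  32.7]
side [(-55, np.float64(nan)), (-30, np.float64(nan)), (0, np.float64(0.0026)), (30, np.float64(nan)), (60, np.float64(nan))] switch [(-13, np.float64(nan)), (-6, np.float64(nan)), (0, np.float64(nan)), (6, np.float64(nan)), (13, np.float64(nan))]
top [(-55, np.float64(nan)), (-30, np.float64(nan)), (0, np.float64(0.0006)), (30, np.float64(nan)), (60, np.float64(nan))] switch [(-13, np.float64(nan)), (-6, np.float64(nan)), (0, np.float64(nan)), (6, np.float64(nan)), (13, np.float64(nan))]
  return _methods._mean(a, axis=axis, dtype=dtype,
  ret = ret.dtype.type(ret / rcount)
```

View pics/c4.png

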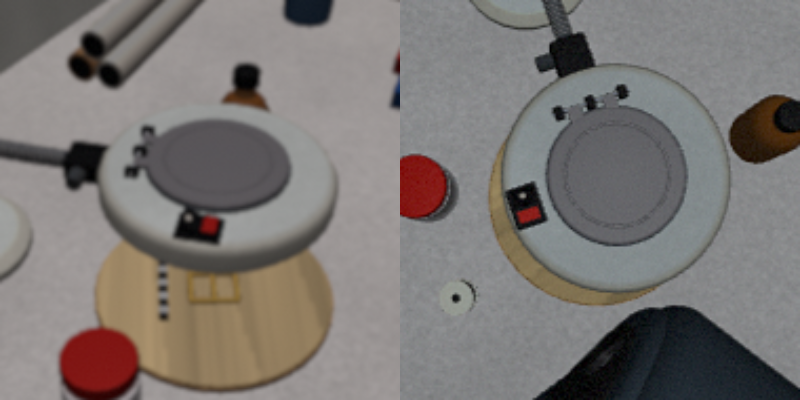

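The cover lies flat on the lens, at (218,165) left and (617,175) right. The bottle, jar and reel are still standing. My height check compared metres with millimetres, so I'll redo it before handing in.

Run:
```python
from h import *
for n in('side','top'):
    p,d=viewer.capture(n); W=cloud(n,d); l=(W-[.492,-.0226,0])*1e3
    x=l[...,0]*.9444+l[...,1]*.3289; y=-l[...,0]*.3289+l[...,1]*.9444; z=l[...,2]; m=(d>0)&(z>100)
    f=lambda k,y0,a,b: float(np.median(z[(abs(x-k)<a)&(abs(y-y0)<b)&m]).round(1))
    print(n,'cover',[f(k,0,8,30) for k in(-55,-30,0,30,60)],'switch',[f(k,96,3,8) for k in(-13,-6,0,6,13)])
    hsv=cv2.cvtColor(p,cv2.COLOR_RGB2HSV)
    r=((hsv[...,0]<8)|(hsv[...,0]>172))&(hsv[...,1]>150)&(hsv[...,2]>60)&(d>0)&(abs(W[...,1])<.3)&(W[...,0]>.4)
    for lo,hi in((.095,.125),(.17,.2)): print('  red',W[r&(W[...,2]>lo)&(W[...,2]<hi)].mean(0).round(4))
```

```text
side cover [182.9, 182.8, 183.0, 182.7, 182.4] switch [183.2, 183.0, 183.2, 185.8, 187.5]
  red [0.4817 0.1957 0.1104]
  red [0.4498 0.0668 0.183 ]
top cover [181.6, 181.2, 181.3, 181.3, 180.9] switch [181.9, 181.6, 182.4, 183.6, 185.9]
  red [0.4828 0.1937 0.109 ]
  red [0.4494 0.0669 0.1815]
```

The cover is level at about 181 mm. The red half of the switch is flat at about 181 mm and the other half now stands up, and the jar hasn't moved.

```bash
python3 -c "
from rig import ticket; print(ticket.hand_in())"
```

```text
the job is handed in; nothing more can be done
None
```

The job is handed in: the dust cover was eased fully shut from its outside, the switch's red end is pressed flat (off), and the bottle, jar and reel are still standing in place.

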